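# Clear the pegs off the canister and hold its lid open

### The arm

A 7-joint arm with a two-finger parallel gripper is mounted at the origin on the work surface. World frame = base frame: x ahead of the robot, y to its left, z up, the work surface at z = 0. Lengths are in m, angles in rad, forces in N, time in s.
With the tool pointing down it reaches from about 0.4 to 0.925 m from the base axis. Payload 5.6 kg.
Tool frame: the origin (TCP) lies midway between the tips of the shut fingers; the grasp point (between the pads) lies 19 mm behind it; y points along the fingers, x is the direction in which the jaws open and shut, and the axes are right-handed (so a half turn about y gives the same grasp; the last joint's range is limited). The gripper opens to 85 mm and grips with 20 to 120 N. Pads are 22 mm wide; open, the fingers measure 114 mm over their backs; the gripper's body (76 mm by 85 mm) begins 54 mm behind the grasp point. The pads swing forward as they close: fully open they stand 13 mm farther back than shut.
Start: joints at [-1.243, 0.468, -0.012, 1.603, 0.006, 1.071, -0.056], TCP at [0.236, 0.606, 0.231] pointing down, gripper open.
Joint ranges: [-2.53, 2.53], [-0.31, 2.02], [-1.57, 1.55], [0.28, 2.44], [-1.29, 4.43], [0.15, 1.84], [-2.92, 2.92]. Speed limits (rad/s): [2.57, 2.57, 3.14, 3.14, 3.14, 3.14, 3.14].

### API

Orientations are given as a unit quaternion [w, x, y, z].
In Python, from workcell import bot, cams, ticket gives the robot as it stands. The module is installed in compiled form; this text tells all that it offers.
- The arm moves only by the tool apply_moves, never from a script. Its argument "plan" is text: rows parted by semicolons, each of 7 numbers parted by spaces: the shift along the tool's x, y, z in mm, then the turn, a rotation vector about the tool's x, y, z in degrees, then the opening in per cent of the stroke, from 0 (shut) to 100 (fully open). In form: dx dy dz rx ry rz jaw; .... A call has exactly 5 rows; each row is the pose to reach, as a shift and turn from the pose commanded when the call began, along the tool's axes at that moment; what a row does not reach only later rows make up. A row lasts 1/10 s, in which the tool goes at most 50 mm and 8.59 degrees, less where a joint would pass 70% of its speed; a pose out of reach is approached as far as the arm can. A call with a gripper value outside its range is refused whole. The fingers move at their own pace and stop on an object; "newtons" is the grip in N (left out, the last holds). Time passes only in rows, so rows that repeat a pose let the fingers close, or fill a call up. It gives the time, the measured TCP pose, the force and the opening at its end, in the units of the state.
- bot.state(): the state, without advancing time (a new reading comes with each control period).
- cams.grab_frame(name): name is "scene" or "side" or "wrist"; returns a dict with "img" (400x640x3 uint8, red, green, blue), "fx", "fy", "cx", "cy" (pixels), "dist" ([k1, k2, p1, p2, k3] as OpenCV has them; the pictures are not rectified), "pose" (4x4, takes a point from camera to world coordinates); the wrist camera has in their place "T_tool_cam" (4x4, takes a point from camera to tool coordinates, whose origin is the TCP and whose axes are the tool frame's). Camera axes: x right, y up, looking along -z (the intrinsics and any distortion apply to the point x, -y, -z); pixel columns grow to the right and rows downward; lengths in m; the calibration is good to about 2 mm. A picture is of the moment at which its call begins: read the wrist's pose just before it. There is no depth.
- ticket.job_done(): hands the job in, once; it reports no verdict.
The state is a dict: "time_s": time; "joints": joint angles; "joint_vel": joint speeds; "joint_efforts": joint torques, N m; "eef_pos": TCP position; "orientation": TCP orientation; "wrist_force": force on the tool from outside, world axes, zero at the start; "torque": the same for the moment, N m; "gripper_width": opening from 0.0 (shut) to 1.0 (fully open).
Only numpy, scipy, OpenCV 4.12 (cv2) and the standard library are available. Lean on these libraries where they do the work, as an engineer would, in place of code of your own. Each camera call takes 0.05 s, during which the arm holds its last target.

### The job

Clear the two clothes pegs off the lid of the stainless canister, putting each into the cup of its own colour, and only then lift the lid and hold it 60 degrees open so that I can restock the canister. The lid will not stay up by itself, so finish still holding it there with the gripper, and never let it drop. Keep the cups upright and leave everything else on the shelf where it is.

Things in the scene. Friction and masses are not known exactly. Their poses are not given: they have to be found in the camera images.
- canister: Rectangular stainless canister, 260 mm wide (its y), 160 mm deep (its x), 120 mm high, 126 mm with its shut lid; it stands firm and does not shift. Origin: centre of its underside, z up. Its front (handle side) faces -x of this frame, its hinge runs along y at the back (+x). Both clips, on its two ends, are already undone. A few tins stand inside it.
- lid_hinge (a joint): Angle of the canister's lid in rad: 0 shut, 1.047 is 60 degrees open, 1.48 is the stop. Almost frictionless: the lid falls shut from every angle unless it is held.
- lid: The flat stainless lid, 268 x 168 mm with an 18 mm skirt, 0.35 to 0.65 kg. Origin: mid-hinge; with the lid shut its axes are the canister's, its top is flat and level 10 mm above the origin (126 mm above the shelf), and it reaches from 5 to 173 mm from the hinge line, towards -x.
- hinge_mid (a point): The middle of the lid's hinge line, at the back of the canister, 116 mm above the shelf, 89 mm behind the canister's centre; the hinge line runs along the canister's y. It does not move as the lid turns. The lid's front swings up and over towards +x of the canister.
- lid_handle (a point): Centre of the lid's handle: a round black bar 10 mm thick, 110 mm long, parallel to the hinge, 100 mm free between its end brackets. Lid shut: 207 mm in front of the hinge line and 30 mm above it (146 mm above the shelf, 20 mm above and 34 mm ahead of the lid's front edge). Can be pinched from above, fingers closing along the canister's x; it turns in the pads as the lid swings.
- green_peg_mid (a point): Green plastic clothes peg, lying on its side on the lid: 64 mm long (x), 11 mm high (z), 13 mm across (y) over its straight middle and jaw part, its tail splaying to 20 mm at the -x end; 12 g, rigid. Point: its centre, 5.5 mm above what it lies on.
- blue_peg_mid (a point): Blue plastic clothes peg, the same shape as the green one, also on the lid. Point: its centre, 5.5 mm above what it lies on.
- green_cup: Green ceramic cup without handle, 68 mm high, 100 mm across at the rim and 72 mm at the foot, walls 4 mm, about 0.3 kg, loose. Origin: centre of its underside. The two cups change sides.
- blue_cup: Blue ceramic cup, the same shape as the green one. Origin: centre of its underside.
- green_cup_in (a point): Centre of the green cup's inner floor, 6 mm above the cup's underside; the mouth is 62 mm higher and 92 mm wide inside.
- blue_cup_in (a point): Centre of the blue cup's inner floor, 6 mm above the cup's underside; the mouth is 62 mm higher and 92 mm wide inside.
- green_peg: The green peg's body. Origin: centre of its underside, 5.5 mm below its centre; x along its length, jaws at +x.
- blue_peg: The blue peg's body. Origin: centre of its underside, 5.5 mm below its centre; x along its length, jaws at +x.
- spoon1: Bystander: aluminium serving spoon, 240 mm long, under 20 mm high, lying loose. Origin: underside, about mid-length.
- spoon2: Bystander: a second aluminium serving spoon, the same.
- brush: Bystander: hard silicone pastry brush, 215 mm long, 14 mm high, grey with red bristles, lying loose. Origin: underside, about mid-length.
- timer: Bystander: round white kitchen timer with red dial, 72 mm across, 52 mm high, loose. Origin: centre of its underside.
- glass_jar: Bystander: closed amber glass jar, 72 mm across, 110 mm high, loose. Origin: centre of its underside.

How it is judged:
On the way:
1. both pegs lie released in the cups of their colours, with the lid still shut (horizontal distance between green_peg_mid and green_cup_in below 0.046 m and z of green_peg_mid in the frame of green_cup_in below 0.052 m and horizontal distance between blue_peg_mid and blue_cup_in below 0.046 m and z of blue_peg_mid in the frame of blue_cup_in below 0.052 m and contact force between the fingers and green_peg below 0.1 N and contact force between the fingers and blue_peg below 0.1 N and value of joint lid_hinge below 0.05 rad), for 0.2 s.
At the end, for the whole second after the job is handed in: The lid is held still at 60 degrees, within 7 degrees, by the gripper's fingers (which touch it with over 0.5 N) and rests on no other thing; the green peg lies in the green cup and the blue peg in the blue cup, below the rim; both cups stand upright (within 8 degrees) (horizontal distance between green_peg_mid and green_cup_in below 0.046 m and z of green_peg_mid in the frame of green_cup_in below 0.052 m and horizontal distance between blue_peg_mid and blue_cup_in below 0.046 m and z of blue_peg_mid in the frame of blue_cup_in below 0.052 m and angle between each of green_cup, blue_cup's own z axis and vertical below 0.15 rad and value of joint lid_hinge between 0.925 and 1.17 rad and velocity of joint lid_hinge between -0.1 and 0.1 rad/s and contact force between the fingers and lid above 0.5 N and contact force between lid and green_cup below 0.1 N and contact force between lid and blue_cup below 0.1 N and contact force between lid and spoon1 below 0.1 N and contact force between lid and spoon2 below 0.1 N and contact force between lid and brush below 0.1 N and contact force between lid and timer below 0.1 N and contact force between lid and glass_jar below 0.1 N and contact force between lid and green_peg below 0.1 N and contact force between lid and blue_peg below 0.1 N); the arm keeps its last pose, push and grip.
It fails at once if the lid is lifted (over 0.1 rad) before both pegs are in their cups (value of joint lid_hinge above 0.1 rad and (horizontal distance between green_peg_mid and green_cup_in above 0.05 m or horizontal distance between blue_peg_mid and blue_cup_in above 0.05 m)).
It fails at once if the lid drops (falls faster than 1.5 rad/s) (velocity of joint lid_hinge below -1.5 rad/s).
It fails at once if a cup is tipped (over 30 degrees) (angle between any of green_cup, blue_cup's own z axis and vertical above 0.52 rad).
It fails at once if a spoon, the brush, the timer or the jar is displaced by more than 30 mm (distance of any of spoon1, spoon2, brush, timer, glass_jar from where it was at the start of the episode above 0.03 m).
It also fails if it takes over 64 s, if anything falls off the work surface, if the arm or the gripper's body presses on something with over 40 N, if the wrist force passes 120 N, or if a joint passes its speed limit or range.

## Working session

There is one attempt and no reset: what is moved stays moved. The work goes in short steps, Python scripts to look and compute and a tool call to move; the robot and the scene stay as the last step left them, time stands still between calls to the robot, and variables do not carry over. Pictures are saved under pics/ and viewed, and the job is handed in when it is done.

Besides the shell and the picture viewer there is one more tool, called after ">>>" as a command line: name --argument value ..., lists and objects as JSON in quotes. apply_moves: Moves the arm, as the interface text tells. Its arguments: {"type":"object","properties":{"plan":{"type":"string"},"newtons":{"type":"number"}},"required":["plan"]}

```bash
mkdir -p pics; python3 - <<'E'
from workcell import bot,cams
import cv2,numpy as np,json
print(bot.state())
for n in["scene","side","wrist"]:
    f=cams.grab_frame(n)
    cv2.imwrite(f"pics/{n}0.png",f["img"][:,:,::-1])
    print(n,{k:(np.round(v,4).tolist() if k!="img" else 0) for k,v in f.items()})
E
```

```text
{'time_s': 0.0, 'joints': array([-1.24294688,  0.46839329, -0.01161121,  1.60365656,  0.00600171,
        1.07137944, -0.05630378]), 'joint_vel': array([ 7.36366816e-04, -4.62755349e-04,  1.45801362e-03, -8.50724942e-04,
       -7.66098626e-05, -2.67315841e-04, -6.36558004e-04]), 'joint_efforts': array([-5.72154058e-04, -5.32385480e+01,  2.08983547e-02, -2.51305211e+01,
        1.13742164e-02,  7.68953440e-03, -1.03841620e-05]), 'eef_pos': array([0.23541814, 0.60525802, 0.23031424]), 'orientation': array([-0.58322782,  0.58401739,  0.39872948, -0.39972965]), 'wrist_force': array([-0.39494278,  0.09849897, -0.56574813]), 'torque': array([-0.01953887,  0.01649977,  0.01223893]), 'gripper_width': 0.9969671138991527}
scene {'img': 0, 'fx': 391.5003, 'fy': 391.5003, 'cx': 325.8787, 'cy': 205.0069, 'dist': [0.0219, 0.0, 0.0, 0.0, 0.0], 'pose': [[-0.2005, -0.8229, 0.5317, 1.3346], [0.9797, -0.172, 0.1032, 0.0945], [0.0065, 0.5415, 0.8406, 1.2812], [0.0, 0.0, 0.0, 1.0]]}
side {'img': 0, 'fx': 437.9775, 'fy': 437.9775, 'cx': 319.5734, 'cy': 198.2036, 'dist': [-0.0498, 0.0, 0.0, 0.0, 0.0], 'pose': [[-0.9112, 0.3028, -0.2794, 0.1396], [-0.4118, -0.6882, 0.5974, 0.9218], [-0.0114, 0.6593, 0.7518, 1.2927], [0.0, 0.0, 0.0, 1.0]]}
wrist {'img': 0, 'fx': 318.6749, 'fy': 318.6749, 'cx': 313.6787, 'cy': 203.1665, 'dist': [-0.0278, 0.0, 0.0, 0.0, 0.0], 'T_tool_cam': [[1.0, -0.0001, -0.0007, 0.0004], [-0.0006, 0.2724, -0.9622, -0.1424], [0.0003, 0.9622, 0.2724, 0.0685], [0.0, 0.0, 0.0, 1.0]]}
```

View pics/scene0.png

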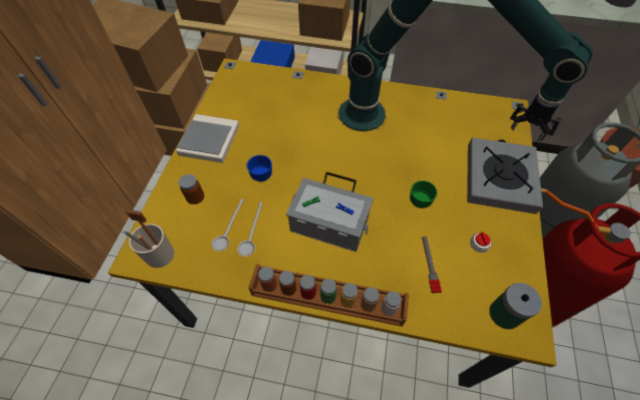

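View pics/side0.png

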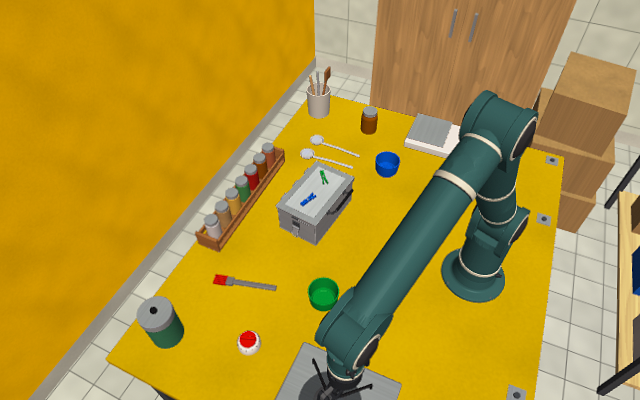

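View pics/wrist0.png

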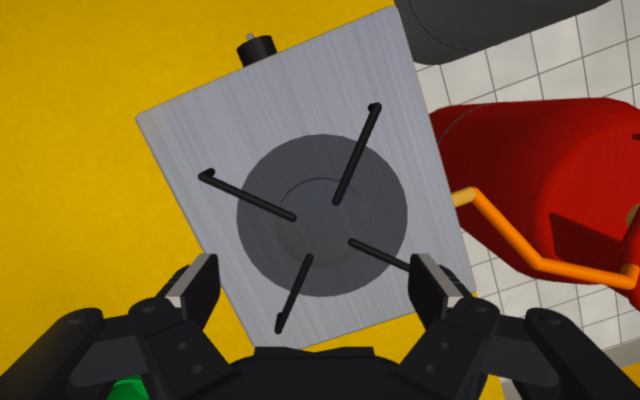

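The scene view shows the canister near (330,212) with its handle at (340,180). The green peg is at (312,202) and the blue peg at (345,208). The green cup is at (423,193) and the blue cup at (260,168). Next I'll measure these.

```bash
cat > h.py <<'E'
from workcell import bot,cams
import cv2,numpy as np
from scipy.spatial.transform import Rotation as R
def rot(q): return R.from_quat(q,scalar_first=True)
def frame(n):
    s=bot.state(); f=cams.grab_frame(n)
    if n=="wrist":
        T=np.eye(4);T[:3,:3]=rot(s["orientation"]).as_matrix();T[:3,3]=s["eef_pos"]
        f["pose"]=T@f["T_tool_cam"]
    f["K"]=np.array([[f["fx"],0,f["cx"]],[0,f["fy"],f["cy"]],[0,0,1]]); f["dist"]=np.array(f["dist"],float);f["pose"]=np.array(f["pose"])
    return f
def rays(f,px):
    u=cv2.undistortPoints(np.array(px,float).reshape(-1,1,2),f["K"],f["dist"])[:,0]
    d=np.c_[u[:,0],-u[:,1],-np.ones(len(u))]
    return f["pose"][:3,3],d@f["pose"][:3,:3].T
def plane(f,px,z):
    o,d=rays(f,px); return o+d*((z-o[2])/d[:,2])[:,None]
def tri(obs):
    A=np.zeros((3,3));b=np.zeros(3)
    for f,p in obs:
        o,d=rays(f,[p]);d=d[0]/np.linalg.norm(d[0]);M=np.eye(3)-np.outer(d,d);A+=M;b+=M@o
    x=np.linalg.solve(A,b); return x
def proj(f,P):
    Ti=np.linalg.inv(f["pose"]);P=np.atleast_2d(P);c=P@Ti[:3,:3].T+Ti[:3,3];c=c*[1,-1,-1]
    return cv2.projectPoints(c,np.zeros(3),np.zeros(3),f["K"],f["dist"])[0][:,0]
def blobs(f,lo,hi,amin=15):
    h=cv2.cvtColor(f["img"],cv2.COLOR_RGB2HSV);m=cv2.inRange(h,np.array(lo),np.array(hi))
    n,l,s,c=cv2.connectedComponentsWithStats(m)
    return [(s[i].tolist(),c[i].round(1).tolist(),l==i) for i in range(1,n) if s[i,4]>=amin]
def save(f,name,box=None,k=1):
    im=f["img"][:,:,::-1]
    if box: im=im[box[1]:box[3],box[0]:box[2]]
    if k!=1: im=cv2.resize(im,None,fx=k,fy=k,interpolation=cv2.INTER_CUBIC)
    cv2.imwrite("pics/"+name,im)
E
python3 - <<'E'
from h import *
for n,b in(("scene",(230,140,450,290)),("side",(220,110,420,320))):
    f=frame(n);save(f,n+"1.png",b,3.5 if n=="scene" else 2.8)
    for nm,lo,hi in(("green",(45,100,40),(80,255,255)),("blue",(105,120,40),(130,255,255))):
        for s,c,m in blobs(f,lo,hi,20):
            print(n,nm,s,c,plane(f,[c],.1315)[0].round(3),plane(f,[c],.04)[0].round(3))
E
```

```text
scene green [411, 181, 26, 25, 459] [423.4, 191.8] [0.481 0.283 0.131] [0.413 0.298 0.04 ]
scene green [303, 197, 17, 9, 59] [310.9, 201.3] [ 0.603 -0.101  0.131] [ 0.545 -0.117  0.04 ]
scene green [321, 291, 15, 12, 54] [329.9, 296.1] [0.927 0.031 0.131] [0.895 0.026 0.04 ]
scene blue [251, 40, 43, 27, 864] [273.9, 53.3] [-0.161 -0.45   0.131] [-0.28  -0.493  0.04 ]
scene blue [247, 156, 25, 25, 484] [259.4, 167.4] [ 0.495 -0.322  0.131] [ 0.428 -0.355  0.04 ]
scene blue [337, 203, 17, 11, 67] [344.8, 208.5] [0.608 0.021 0.131] [0.55  0.015 0.04 ]
side green [320, 170, 8, 14, 43] [323.2, 176.2] [ 0.603 -0.105  0.131] [ 0.64  -0.186  0.04 ]
side green [236, 183, 15, 19, 147] [243.9, 192.3] [0.831 0.083 0.131] [0.886 0.017 0.04 ]
side green [308, 277, 31, 34, 823] [323.1, 293.5] [0.407 0.338 0.131] [0.428 0.292 0.04 ]
side green [146, 314, 38, 34, 583] [168.2, 334.6] [0.75  0.634 0.131] [0.798 0.611 0.04 ]
side blue [376, 152, 24, 25, 497] [386.9, 163.6] [ 0.41  -0.262  0.131] [ 0.431 -0.356  0.04 ]
side blue [300, 193, 16, 13, 66] [307.7, 199.2] [0.608 0.02  0.131] [ 0.644 -0.051  0.04 ]
side blue [632, 247, 8, 48, 316] [636.0, 271.6] [-0.459 -0.121  0.131] [-0.507 -0.203  0.04 ]
```

View pics/scene1.png

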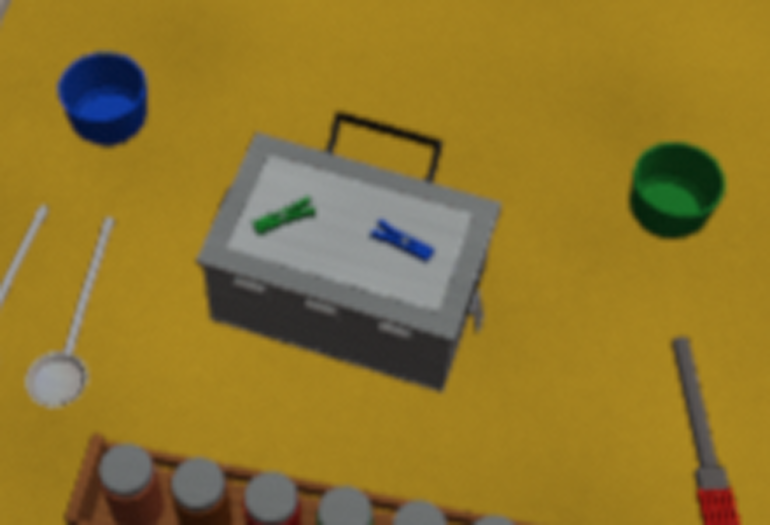

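View pics/side1.png

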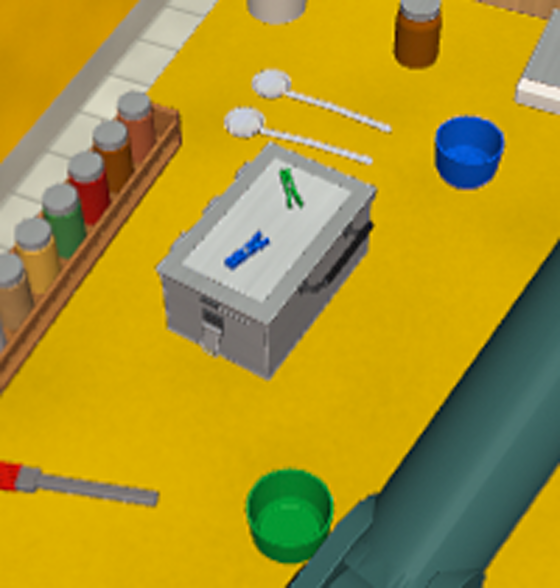

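```bash
python3 - <<'E'
from h import *
f=frame("scene");g=frame("side")
o=np.array([230,140]);pc=lambda a:np.array(a)/3.5+o-.36
sc=dict(FR=pc((255,133)),FL=pc((498,205)),BL=pc((455,337)),BR=pc((200,262)))
q=lambda a:np.array(a)/2.8+[220,110]-.32
sd=dict(FR=q((375,188)),FL=q((263,318)),BL=q((157,268)),BR=q((270,143)))
for k in sc: print(k,plane(f,[sc[k]],.126)[0].round(4),plane(g,[sd[k]],.126)[0].round(4))
print("handle",plane(f,[pc((339,119)),pc((438,146))],.149).round(4).tolist())
for n,F in(("scene",f),("side",g)):
    for nm,lo,hi in(("green",(45,100,40),(80,255,255)),("blue",(105,120,40),(130,255,255))):
        for s,c,m in blobs(F,lo,hi,30):
            P=plane(F,[c],.131)[0]
            if s[4]<80 and .55<P[0]<.65:
                ys,xs=np.nonzero(m);Q=plane(F,np.c_[xs,ys],.131)[:,:2];w,v=np.linalg.eigh(np.cov(Q.T));a=v[:,1]
                t=(Q-Q.mean(0))@a; mid=Q.mean(0)+a*(t.max()+t.min())/2
                print(n,nm,"ang",np.degrees(np.arctan2(a[1],a[0])).round(1),"mid",mid.round(4),"len",np.ptp(t).round(3))
            if s[4]>300:
                # rim: dark/convex hull; foot excluded -> use silhouettes extremes
                ys,xs=np.nonzero(m); print(n,nm,"cup hull@.068",plane(F,[((xs.min()+xs.max())/2,0*ys.min()+ys.min()+ (xs.max()-xs.min())*.5)],.068)[0].round(3),s)
st=bot.state();print(rot(st["orientation"]).as_matrix().round(3))
E
```

```text
FR [ 0.5045 -0.1555  0.126 ] [ 0.5013 -0.1518  0.126 ]
FL [0.5425 0.1069 0.126 ] [0.5453 0.1053 0.126 ]
BL [0.7014 0.0876 0.126 ] [0.6998 0.087  0.126 ]
BR [ 0.6699 -0.1717  0.126 ] [ 0.664  -0.1739  0.126 ]
handle [[0.4856, -0.0695, 0.149], [0.4987, 0.0365, 0.149]]
scene green cup hull@.068 [0.442 0.294 0.068] [411, 181, 26, 26, 464]
scene green ang 127.8 mid [ 0.6037 -0.1029] len 0.059
scene blue cup hull@.068 [-0.186 -0.473  0.068] [251, 40, 43, 27, 863]
scene blue cup hull@.068 [ 0.452 -0.345  0.068] [247, 156, 25, 25, 485]
scene blue ang 71.2 mid [0.6077 0.0199] len 0.062
side green ang 127.6 mid [ 0.6023 -0.1034] len 0.069
side green cup hull@.068 [0.424 0.301 0.068] [308, 277, 31, 34, 823]
side green cup hull@.068 [0.798 0.618 0.068] [146, 314, 38, 34, 585]
side blue cup hull@.068 [ 0.422 -0.329  0.068] [376, 152, 24, 25, 497]
side blue ang 70.3 mid [0.6079 0.0201] len 0.064
side blue cup hull@.068 [-0.493 -0.27   0.068] [632, 247, 8, 48, 316]
[[ 0.362 -0.    -0.932]
 [ 0.932 -0.     0.362]
 [-0.    -1.    -0.   ]]
```

```bash
cat >> h.py <<'E'
def plan(x,y,z,ang,jaw,v=45,w=8,pad=True,cmd=None):
    "print rows toward a vertical-tool target; ang = world yaw (deg) of tool x"
    s=bot.state();Rm=rot(s["orientation"]).as_matrix();p=s["eef_pos"]
    Rt=np.array([[np.cos(np.radians(ang)),0,0],[np.sin(np.radians(ang)),0,0],[0,-1,0]],float);Rt[:,2]=np.cross(Rt[:,0],Rt[:,1])
    dp=np.array([x,y,z])-p; rv=R.from_matrix(Rm.T@Rt).as_rotvec(degrees=True)
    d=Rm.T@dp*1000; n=int(np.ceil(max(np.linalg.norm(d)/v,np.linalg.norm(rv)/w,1)))
    print("at",p.round(4),"yaw",np.degrees(np.arctan2(Rm[1,0],Rm[0,0])).round(1),"F",s["wrist_force"].round(1),"t",s["time_s"],"g",round(s["gripper_width"],3),"j",s["joints"].round(2))
    print("total",d.round(1),rv.round(1),"rows",n)
    for i in range(1,min(n,5)+1): print(*(d*i/n).round(1),*(rv*i/n).round(1),jaw,end="; ")
    print()
E
python3 -c "
from h import *
plan(.42,.30,.30,36,60)"
```

```text
at [0.2355 0.6057 0.231 ] yaw 68.7 F [-0.8 -0.5 -0.8] t 0.35 g 1.003 j [-1.24  0.47 -0.01  1.6   0.01  1.07 -0.06]
total [-218.1  -68.9 -282.7] [ 0.  32.7 -0. ] rows 9
-24.2 -7.7 -31.4 0.0 3.6 -0.0 60; -48.5 -15.3 -62.8 0.0 7.3 -0.0 60; -72.7 -23.0 -94.2 0.0 10.9 -0.0 60; -96.9 -30.6 -125.7 0.0 14.6 -0.0 60; -121.2 -38.3 -157.1 0.0 18.2 -0.0 60;
```

>>> apply_moves --plan "-24 -8 -31 0 4 0 60; -48 -15 -63 0 7 0 60; -73 -23 -94 0 11 0 60; -97 -31 -126 0 15 0 60; -121 -38 -157 0 18 0 60" --newtons 30

```text
time_s: 0.85
eef_pos: [0.3388, 0.4347, 0.2698]
orientation: [0.639, -0.639, -0.302, 0.302]
wrist_force: [0.2, 0.9, 0.3]
gripper_width: 0.597
```

```bash
python3 -c "
from h import *
plan(.42,.30,.30,36,60)"
```

```text
at [0.3388 0.4347 0.2698] yaw 50.6 F [0.2 0.9 0.3] t 0.85 g 0.597 j [-1.06  0.26  0.1   1.81 -0.03  1.07 -0.06]
total [ -52.5  -30.2 -148.2] [-0.  14.6  0. ] rows 4
-13.1 -7.6 -37.1 -0.0 3.7 0.0 60; -26.3 -15.1 -74.1 -0.0 7.3 0.0 60; -39.4 -22.7 -111.2 -0.0 11.0 0.0 60; -52.5 -30.2 -148.2 -0.0 14.6 0.0 60;
```

>>> apply_moves --plan "-13 -7 -37 0 4 0 60; -26 -15 -74 0 7 0 60; -39 -22 -111 0 11 0 60; -52 -30 -148 0 15 0 60; -52 -30 -148 0 15 0 60"

```text
time_s: 1.35
eef_pos: [0.4236, 0.2971, 0.3009]
orientation: [-0.674, 0.674, 0.215, -0.212]
wrist_force: [0.1, -0.4, -0.8]
gripper_width: 0.599
```

```bash
python3 - <<'E'
from h import *
f=frame("wrist");save(f,"w1.png")
plan(.603,-.103,.25,37.7,60)
for s,c,m in blobs(f,(45,100,30),(80,255,255),100):
    print(s,c,plane(f,[c],.068)[0].round(4))
    cn,_=cv2.findContours(m.astype(np.uint8),0,2);c=max(cn,key=cv2.contourArea)[:,0].astype(float)
    P=plane(f,c,.068)[:,:2].astype(np.float32)
    print(cv2.minEnclosingCircle(P),P.min(0),P.max(0))
E
```

```text
at [0.4216 0.2999 0.3002] yaw 35.4 F [0.1 0.3 0.5] t 1.4 g 0.602 j [-0.89  0.17  0.23  1.86 -0.04  1.12 -0.02]
total [ -85.9   50.1 -433.5] [ 0.  -2.3  0.1] rows 10
-8.6 5.0 -43.3 0.0 -0.2 0.0 60; -17.2 10.0 -86.7 0.0 -0.5 0.0 60; -25.8 15.0 -130.0 0.0 -0.7 0.0 60; -34.3 20.1 -173.4 0.0 -0.9 0.0 60; -42.9 25.1 -216.7 0.0 -1.1 0.1 60; 
[273, 132, 82, 81, 5227] [313.5, 171.7] [0.424  0.2989 0.068 ]
((0.42500340938568115, 0.29761359095573425), 0.04918576404452324) [0.3762277  0.24896204] [0.47384223 0.34649608]
[629, 134, 11, 47, 360] [635.1, 158.5] [0.7343 0.5385 0.068 ]
((0.7374571561813354, 0.5423048734664917), 0.029150070622563362) [0.7149454 0.5231741] [0.75996894 0.56066585]
```

View pics/w1.png

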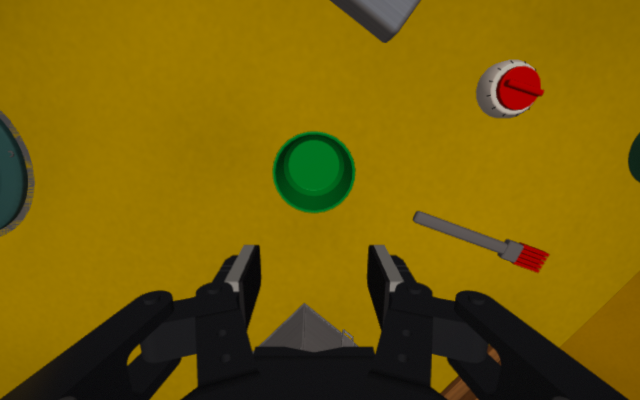

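The green cup sits at (313,172), and its rim circle is centred at (0.425, 0.298). Next I'll go to the green peg.

>>> apply_moves --plan "-9 5 -43 0 0 0 60; -17 10 -87 0 0 0 60; -26 15 -130 0 -1 0 60; -34 20 -173 0 -1 0 60; -43 25 -217 0 -1 0 60"

```text
time_s: 1.9
eef_pos: [0.5118, 0.1012, 0.274]
orientation: [0.671, -0.67, -0.224, 0.224]
wrist_force: [0.2, 0.9, -1.0]
gripper_width: 0.594
```

>>> apply_moves --plan "-9 5 -43 0 0 0 50; -17 10 -87 0 0 0 50; -26 15 -130 0 -1 0 50; -34 20 -173 0 -1 0 50; -43 25 -217 0 -1 0 50"

```text
time_s: 2.4
eef_pos: [0.608, -0.0979, 0.2486]
orientation: [0.669, -0.668, -0.23, 0.23]
wrist_force: [0.7, 0.5, 0.1]
gripper_width: 0.501
```

```bash
cat >> h.py <<'E'
def pegs(f,z=.131):
    for nm,lo,hi in(("green",(45,100,40),(80,255,255)),("blue",(105,120,40),(130,255,255))):
        for s,c,m in blobs(f,lo,hi,100):
            ys,xs=np.nonzero(m);Q=plane(f,np.c_[xs,ys],z)[:,:2];w,v=np.linalg.eigh(np.cov(Q.T));a=v[:,1]
            t=(Q-Q.mean(0))@a;mid=Q.mean(0)+a*(t.max()+t.min())/2
            print(nm,s,"ang",np.degrees(np.arctan2(a[1],a[0])).round(1),"mid",mid.round(4),"mean",Q.mean(0).round(4),"len",np.ptp(t).round(3))
E
python3 - <<'E'
from h import *
f=frame("wrist");save(f,"w2.png");pegs(f);plan(.603,-.103,.25,37.7,60)
E
```

```text
green [294, 157, 11, 43, 250] ang 133.9 mid [ 0.5893 -0.0911] mean [ 0.5888 -0.0906] len 0.036
green [308, 157, 11, 43, 233] ang 120.8 mid [ 0.5976 -0.0847] mean [ 0.5971 -0.0839] len 0.036
green [299, 203, 15, 30, 420] ang 127.9 mid [ 0.6143 -0.1153] mean [ 0.6146 -0.1157] len 0.026
green [527, 218, 83, 63, 2066] ang -161.3 mid [0.8159 0.0073] mean [0.8108 0.0056] len 0.071
blue [412, 45, 40, 35, 636] ang 69.7 mid [0.6137 0.0419] mean [0.614  0.0427] len 0.027
blue [367, 67, 45, 27, 310] ang 64.3 mid [0.5973 0.0115] mean [0.5974 0.0117] len 0.037
blue [376, 79, 42, 32, 331] ang 76.4 mid [0.6072 0.008 ] mean [0.607  0.0074] len 0.037
blue [11, 219, 107, 79, 4572] ang 66.6 mid [ 0.4716 -0.2791] mean [ 0.4711 -0.2804] len 0.108
at [ 0.6091 -0.1073  0.248 ] yaw 37.4 F [ 1.8 -6.4  1. ] t 2.45 g 0.5 j [-0.24  0.42  0.48  1.69 -0.21  1.08  0.95]
total [-2.3 -2.   7.1] [ 0.3 -0.3 -0.2] rows 1
-2.3 -2.0 7.1 0.3 -0.3 -0.2 60;
```

View pics/w2.png

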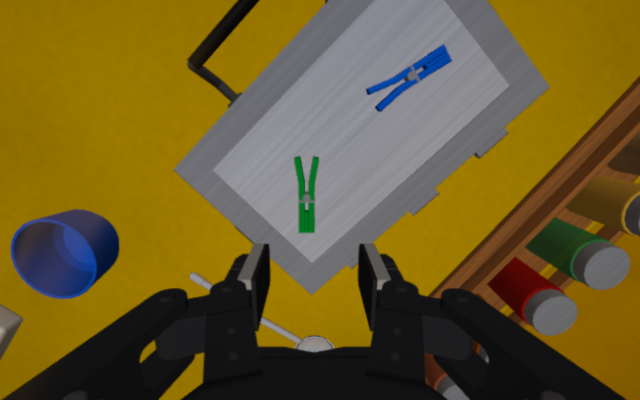

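The picture shows the green peg between (307,157) and (307,232), with its tail up and jaws down, while the arm was still settling. I'll descend part of the way and re-measure once it's settled.

>>> apply_moves --plan "0 20 0 0 0 0 40; 0 40 0 0 0 0 40; 0 60 0 0 0 0 40; 0 60 0 0 0 0 40; 0 60 0 0 0 0 40"

```text
time_s: 2.95
eef_pos: [0.6072, -0.0974, 0.1892]
orientation: [0.669, -0.669, -0.229, 0.229]
wrist_force: [0.8, 1.2, 0.1]
gripper_width: 0.397
```

```bash
python3 - <<'E'
from h import *
plan(.6066,-.1078,.1285,37.7,40)
f=frame("wrist");save(f,"w3.png");pegs(f);plan(.6066,-.1078,.1285,37.7,40)
E
```

```text
at [ 0.6072 -0.0974  0.1892] yaw 37.8 F [0.8 1.2 0.1] t 2.95 g 0.397 j [-0.23  0.47  0.45  1.75 -0.24  0.97  0.97]
total [-6.8 60.7 -7.9] [-0.   0.1 -0. ] rows 2
-3.4 30.3 -3.9 -0.0 0.1 -0.0 40; -6.8 60.7 -7.9 -0.0 0.1 -0.0 40; 
green [289, 170, 14, 57, 424] ang 133.9 mid [ 0.5897 -0.0917] mean [ 0.5887 -0.0907] len 0.038
green [307, 170, 14, 56, 403] ang 121.2 mid [ 0.5977 -0.085 ] mean [ 0.5973 -0.0842] len 0.037
green [296, 228, 19, 37, 654] ang 127.9 mid [ 0.6144 -0.1152] mean [ 0.6148 -0.1157] len 0.026
green [565, 238, 75, 77, 2698] ang -170.6 mid [0.8047 0.0043] mean [0.7953 0.0027] len 0.071
blue [444, 24, 51, 47, 1152] ang 70.0 mid [0.6137 0.0421] mean [0.6141 0.043 ] len 0.028
blue [382, 54, 62, 36, 551] ang 64.3 mid [0.5974 0.0117] mean [0.5974 0.0118] len 0.038
blue [394, 68, 56, 44, 607] ang 76.2 mid [0.6072 0.0081] mean [0.607  0.0074] len 0.038
blue [0, 231, 89, 101, 5143] ang 101.7 mid [ 0.4766 -0.2659] mean [ 0.476  -0.2633] len 0.088
at [ 0.6076 -0.0978  0.19  ] yaw 37.8 F [ 0.1 -0.8  0.9] t 3.0 g 0.4 j [-0.23  0.47  0.45  1.75 -0.24  0.97  0.97]
total [-7.  61.5 -7.2] [0.  0.1 0. ] rows 2
-3.5 30.7 -3.6 0.0 0.1 0.0 40; -7.0 61.5 -7.2 0.0 0.1 0.0 40;
```

View pics/w3.png

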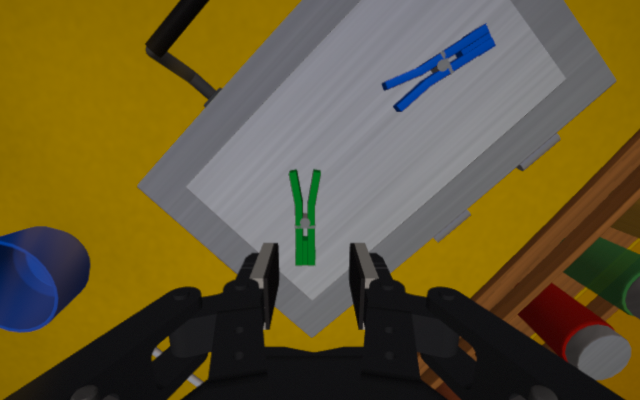

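>>> apply_moves --plan "-3 20 -2 0 0 0 40; -5 40 -4 0 0 0 40; -5 54 -4 0 0 0 40; -5 60 -4 0 0 0 40; -5 60 -4 0 0 0 40"

```text
time_s: 3.5
eef_pos: [0.6056, -0.1044, 0.1291]
orientation: [0.669, -0.669, -0.229, 0.229]
wrist_force: [0.3, 0.2, -0.5]
gripper_width: 0.4
```

```bash
python3 - <<'E'
from h import *
plan(.606,-.104,.129,37.7,40)
f=frame("wrist");save(f,"w4.png")
E
```

```text
at [ 0.6056 -0.1044  0.1291] yaw 37.8 F [ 0.3  0.2 -0.5] t 3.5 g 0.4 j [-0.2   0.55  0.42  1.8  -0.29  0.86  1.02]
total [0.6 0.1 0.1] [-0.   0.1 -0. ] rows 1
0.6 0.1 0.1 -0.0 0.1 -0.0 40;
```

View pics/w4.png

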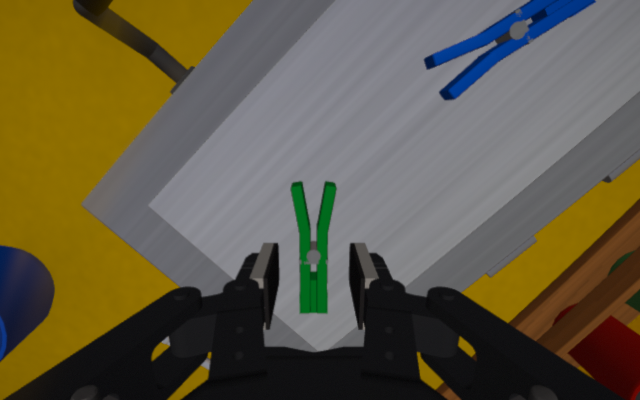

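The green peg, at (313,250), is centred between the pads. Closing now.

>>> apply_moves --plan "0 0 0 0 0 0 0; 0 0 0 0 0 0 0; 0 0 0 0 0 0 0; 0 0 0 0 0 0 0; 0 0 0 0 0 0 0" --newtons 30

```text
time_s: 4.05
eef_pos: [0.6063, -0.1049, 0.1304]
orientation: [-0.669, 0.669, 0.229, -0.228]
wrist_force: [-0.3, 0.2, 5.5]
gripper_width: 0.14
```

>>> apply_moves --plan "0 -15 0 0 0 0 0; 0 -40 0 0 0 0 0; 0 -75 0 0 0 0 0; 0 -110 0 0 0 0 0; 0 -120 0 0 0 0 0"

```text
time_s: 4.55
eef_pos: [0.6073, -0.1056, 0.2542]
orientation: [-0.668, 0.67, 0.231, -0.226]
wrist_force: [-0.7, 0.3, -0.1]
gripper_width: 0.137
```

```bash
python3 - <<'E'
from h import *
f=frame("wrist");save(f,"w5.png")
plan(.425,.298,.25,60,0)
E
```

```text
at [ 0.6073 -0.1054  0.254 ] yaw 37.7 F [ 0.9 -0.5  1.8] t 4.6 g 0.136 j [-0.24  0.4   0.48  1.7  -0.21  1.08  0.96]
total [102.7   2.6 430.6] [  0.3 -22.3   0.2] rows 10
10.3 0.3 43.1 0.0 -2.2 0.0 0; 20.5 0.5 86.1 0.1 -4.5 0.0 0; 30.8 0.8 129.2 0.1 -6.7 0.1 0; 41.1 1.0 172.2 0.1 -8.9 0.1 0; 51.4 1.3 215.3 0.2 -11.1 0.1 0;
```

View pics/w5.png

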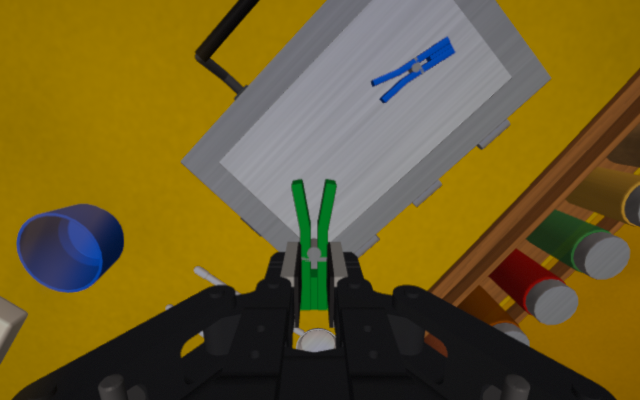

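>>> apply_moves --plan "10 0 42 0 0 0 0; 20 0 85 0 0 0 0; 31 0 128 0 0 0 0; 41 0 170 0 0 0 0; 51 0 213 0 0 0 0"

```text
time_s: 5.1
eef_pos: [0.5137, 0.0961, 0.2484]
orientation: [-0.669, 0.669, 0.228, -0.229]
wrist_force: [0.6, 0.5, -0.5]
gripper_width: 0.139
```

>>> apply_moves --plan "10 10 43 0 0 0 0; 20 20 85 0 0 0 0; 31 30 128 0 0 0 0; 41 40 170 0 0 0 0; 51 50 213 0 0 0 0"

```text
time_s: 5.6
eef_pos: [0.4238, 0.2954, 0.1981]
orientation: [-0.669, 0.669, 0.228, -0.229]
wrist_force: [0.6, 0.2, 0.2]
gripper_width: 0.142
```

>>> apply_moves --plan "0 20 0 0 0 0 0; 0 50 0 0 0 0 0; 0 80 0 0 0 0 0; 0 90 0 0 0 0 0; 0 90 0 0 0 0 0"

```text
time_s: 6.1
eef_pos: [0.4242, 0.2934, 0.1076]
orientation: [-0.668, 0.67, 0.227, -0.23]
wrist_force: [-0.0, 0.1, 0.6]
gripper_width: 0.136
```

```bash
python3 - <<'E'
from h import *
plan(.428,.294,.045,37.7,0)
f=frame("wrist");save(f,"w6.png")
E
```

```text
at [0.4242 0.2934 0.1076] yaw 37.7 F [-0.   0.1  0.6] t 6.1 g 0.136 j [-0.87  0.42  0.25  2.04 -0.15  0.71  0.13]
total [ 3.7 62.6 -1.8] [ 0.   0.  -0.2] rows 2
1.8 31.3 -0.9 0.0 0.0 -0.1 0; 3.7 62.6 -1.8 0.0 0.0 -0.2 0;
```

View pics/w6.png

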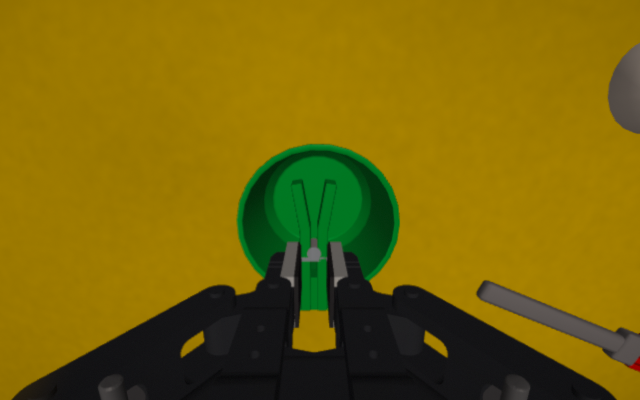

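The peg is held at (313,250) above the green cup, with the rim around (318,220). I'll lower it and release.

>>> apply_moves --plan "4 20 -2 0 0 0 0; 4 40 -2 0 0 0 0; 4 58 -2 0 0 0 0; 4 62 -2 0 0 0 0; 4 62 -2 0 0 0 0"

```text
time_s: 6.65
eef_pos: [0.4303, 0.2955, 0.048]
orientation: [0.669, -0.669, -0.229, 0.228]
wrist_force: [0.3, 0.6, -1.1]
gripper_width: 0.14
```

>>> apply_moves --plan "0 0 0 0 0 0 32; 0 0 0 0 0 0 32; 0 0 0 0 0 0 32; 0 -10 0 0 0 0 32; 0 -30 0 0 0 0 32"

```text
time_s: 7.15
eef_pos: [0.429, 0.2947, 0.0772]
orientation: [-0.669, 0.669, 0.228, -0.23]
wrist_force: [0.4, 0.2, 0.7]
gripper_width: 0.319
```

>>> apply_moves --plan "0 -40 0 0 0 0 32; 0 -80 0 0 0 0 32; 0 -120 0 0 0 0 32; 0 -150 0 0 0 0 32; 0 -170 0 0 0 0 32"

```text
time_s: 7.65
eef_pos: [0.4305, 0.2957, 0.251]
orientation: [0.67, -0.668, -0.23, 0.227]
wrist_force: [0.9, 0.4, -0.2]
gripper_width: 0.324
```

```bash
python3 - <<'E'
from h import *
f=frame("wrist");save(f,"w7.png")
plan(.609,.028,.22,-19.8,40)
E
```

```text
at [0.4316 0.2965 0.2534] yaw 37.7 F [1.3 1.  1.4] t 7.7 g 0.321 j [-0.92  0.22  0.29  1.91 -0.08  1.01  0.07]
total [ -24.4   32.9 -321. ] [-0.3 57.5  0.4] rows 8
-3.0 4.1 -40.1 -0.0 7.2 0.1 40; -6.1 8.2 -80.2 -0.1 14.4 0.1 40; -9.1 12.4 -120.4 -0.1 21.6 0.2 40; -12.2 16.5 -160.5 -0.1 28.8 0.2 40; -15.2 20.6 -200.6 -0.2 36.0 0.3 40;
```

View pics/w7.png

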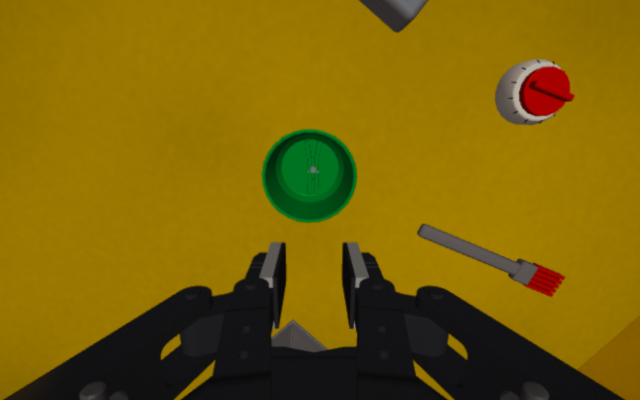

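The green peg lies in the green cup at (312,168). On to the blue peg.

>>> apply_moves --plan "-3 4 -40 0 7 0 40; -6 8 -80 0 14 0 40; -9 12 -120 0 22 0 40; -12 16 -160 0 29 0 40; -15 20 -200 0 36 0 40"

```text
time_s: 8.2
eef_pos: [0.5409, 0.1266, 0.2278]
orientation: [0.707, -0.707, -0.009, 0.009]
wrist_force: [-0.1, 0.5, -0.3]
gripper_width: 0.4
```

```bash
python3 - <<'E'
from h import *
plan(.609,.028,.22,-19.8,40)
E
```

```text
at [0.5409 0.1266 0.2278] yaw 1.5 F [-0.1  0.5 -0.3] t 8.2 g 0.4 j [-0.69  0.33  0.49  1.87 -0.18  0.99 -0.09]
total [  65.6    7.8 -100.3] [-0.  21.3  0. ] rows 3
21.9 2.6 -33.4 -0.0 7.1 0.0 40; 43.7 5.2 -66.9 -0.0 14.2 0.0 40; 65.6 7.8 -100.3 -0.0 21.3 0.0 40;
```

>>> apply_moves --plan "22 8 -33 0 7 0 40; 44 25 -67 0 14 0 40; 66 40 -100 0 21 0 40; 66 48 -100 0 21 0 40; 66 48 -100 0 21 0 40"

```text
time_s: 8.7
eef_pos: [0.6084, 0.0291, 0.1781]
orientation: [-0.697, 0.698, -0.12, 0.118]
wrist_force: [-1.3, 1.5, 0.1]
gripper_width: 0.397
```

```bash
python3 - <<'E'
from h import *
f=frame("wrist");save(f,"w8.png");pegs(f)
plan(.609,.028,.130,-19.8,40)
E
```

```text
green [590, 66, 50, 64, 2775] ang 105.5 mid [0.8014 0.0439] mean [0.8009 0.0456] len 0.046
blue [299, 187, 30, 99, 1683] ang 70.5 mid [0.6065 0.0219] mean [0.6077 0.0252] len 0.067
at [0.6086 0.0306 0.1789] yaw -19.2 F [0.1 0.2 0.1] t 8.75 g 0.401 j [-0.53  0.5   0.57  1.78 -0.32  0.96 -0.17]
total [ 1.3 48.9 -2.3] [ 0.   0.6 -0.1] rows 2
0.6 24.4 -1.2 0.0 0.3 -0.0 40; 1.3 48.9 -2.3 0.0 0.6 -0.1 40;
```

View pics/w8.png

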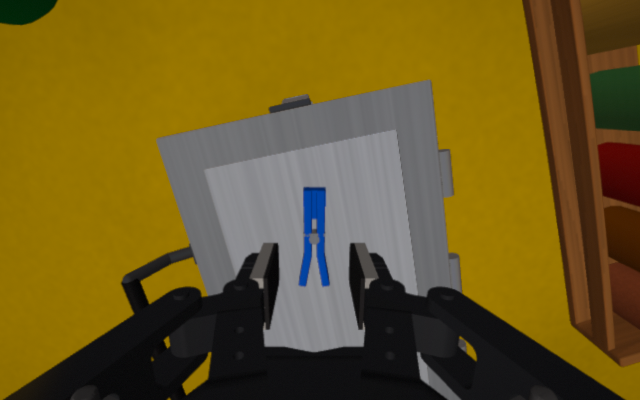

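>>> apply_moves --plan "1 20 -5 0 0 0 40; 1 40 -5 0 0 0 40; 1 48 -5 0 0 0 40; 1 48 -5 0 0 0 30; 1 48 -5 0 0 0 0"

```text
time_s: 9.25
eef_pos: [0.6091, 0.0259, 0.1323]
orientation: [0.698, -0.697, 0.117, -0.118]
wrist_force: [0.6, -0.8, 3.0]
gripper_width: 0.148
```

>>> apply_moves --plan "0 0 0 0 0 0 0; 0 0 0 0 0 0 0; 0 -15 0 0 0 0 0; 0 -40 0 0 0 0 0; 0 -75 0 0 0 0 0"

```text
time_s: 9.75
eef_pos: [0.6078, 0.0248, 0.2069]
orientation: [-0.697, 0.698, -0.119, 0.118]
wrist_force: [0.6, 0.2, -0.1]
gripper_width: 0.132
```

```bash
python3 - <<'E'
from h import *
f=frame("wrist");save(f,"w9.png")
plan(.43,-.35,.27,-40,0)
E
```

```text
at [0.6117 0.0244 0.214 ] yaw -19.3 F [2.6 0.1 3.5] t 9.8 g 0.139 j [-0.54  0.46  0.59  1.75 -0.29  1.01 -0.18]
total [ -47.4  -58.  -413.2] [-0.3 20.7  0.4] rows 10
-4.7 -5.8 -41.3 -0.0 2.1 0.0 0; -9.5 -11.6 -82.6 -0.1 4.1 0.1 0; -14.2 -17.4 -124.0 -0.1 6.2 0.1 0; -18.9 -23.2 -165.3 -0.1 8.3 0.2 0; -23.7 -29.0 -206.6 -0.2 10.4 0.2 0;
```

View pics/w9.png

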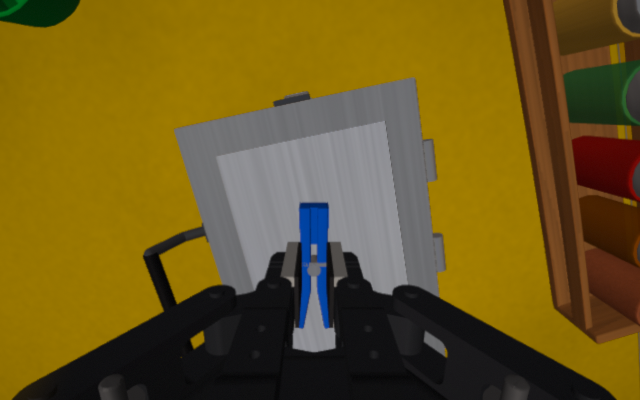

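The blue peg is held at (313,265). Now to the blue cup.

>>> apply_moves --plan "-5 -15 -41 0 2 0 0; -10 -30 -83 0 4 0 0; -14 -40 -124 0 6 0 0; -19 -40 -165 0 8 0 0; -24 -40 -207 0 10 0 0"

```text
time_s: 10.3
eef_pos: [0.5173, -0.1641, 0.248]
orientation: [0.684, -0.684, 0.178, -0.18]
wrist_force: [-0.4, -0.1, -0.4]
gripper_width: 0.135
```

```bash
python3 - <<'E'
from h import *
plan(.43,-.35,.23,-40,0)
E
```

```text
at [ 0.5173 -0.1641  0.248 ] yaw -29.3 F [-0.4 -0.1 -0.4] t 10.3 g 0.135 j [-0.34  0.31  0.72  1.89 -0.23  1.03 -0.04]
total [  14.9   17.7 -204.9] [-0.1 10.7  0.1] rows 5
3.0 3.5 -41.0 -0.0 2.1 0.0 0; 6.0 7.1 -82.0 -0.0 4.3 0.0 0; 8.9 10.6 -123.0 -0.1 6.4 0.1 0; 11.9 14.1 -163.9 -0.1 8.5 0.1 0; 14.9 17.7 -204.9 -0.1 10.7 0.1 0;
```

>>> apply_moves --plan "3 3 -41 0 2 0 0; 6 7 -82 0 4 0 0; 9 10 -123 0 6 0 0; 12 14 -164 0 8 0 0; 15 18 -205 0 10 0 0"

```text
time_s: 10.8
eef_pos: [0.43, -0.3503, 0.2294]
orientation: [0.666, -0.666, 0.237, -0.239]
wrist_force: [-0.3, 0.1, -1.2]
gripper_width: 0.136
```

>>> apply_moves --plan "0 25 0 0 0 0 0; 0 50 0 0 0 0 0; 0 70 0 0 0 0 0; 0 70 0 0 0 0 0; 0 70 0 0 0 0 0"

```text
time_s: 11.3
eef_pos: [0.4309, -0.3492, 0.1593]
orientation: [-0.666, 0.666, -0.237, 0.238]
wrist_force: [0.1, -0.8, 0.7]
gripper_width: 0.137
```

```bash
python3 - <<'E'
from h import *
plan(.43,-.35,.16,-40,0)
f=frame("wrist");save(f,"w10.png")
for s,c,m in blobs(f,(105,120,30),(130,255,255),500):
    cn,_=cv2.findContours(m.astype(np.uint8),0,2);c=max(cn,key=cv2.contourArea)[:,0].astype(float)
    P=plane(f,c,.068)[:,:2].astype(np.float32)
    print(s,cv2.minEnclosingCircle(P))
E
```

```text
at [ 0.4309 -0.3492  0.1593] yaw -39.3 F [ 0.1 -0.8  0.7] t 11.3 g 0.137 j [ 0.04  0.47  0.74  1.94 -0.41  0.88  0.31]
total [-0.2 -0.7 -1.2] [-0.   0.7  0.1] rows 1
-0.2 -0.7 -1.2 -0.0 0.7 0.1 0; 
[249, 143, 129, 120, 11570] ((0.4308321475982666, -0.3494107127189636), 0.049278032034635544)
[317, 266, 13, 62, 510] ((0.3892781734466553, -0.41585981845855713), 0.02915569581091404)
```

View pics/w10.png

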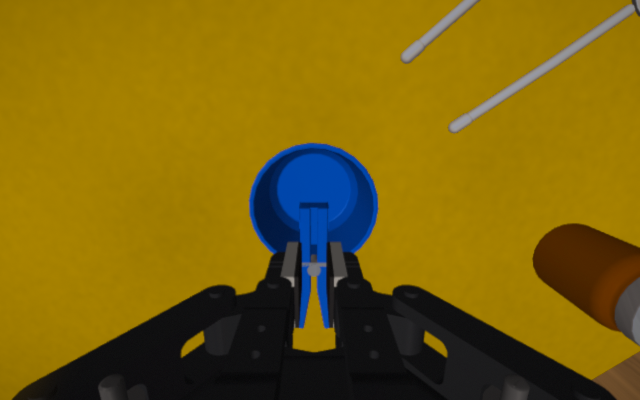

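>>> apply_moves --plan "0 35 4 0 0 0 0; 0 70 4 0 0 0 0; 0 100 4 0 0 0 0; 0 112 4 0 0 0 0; 0 112 4 0 0 0 0"

```text
time_s: 11.85
eef_pos: [0.4331, -0.3456, 0.0461]
orientation: [0.666, -0.666, 0.238, -0.237]
wrist_force: [0.3, -0.3, 0.1]
gripper_width: 0.135
```

>>> apply_moves --plan "0 0 0 0 0 0 32; 0 0 0 0 0 0 32; 0 0 0 0 0 0 32; 0 -10 0 0 0 0 32; 0 -30 0 0 0 0 32"

```text
time_s: 12.35
eef_pos: [0.4326, -0.3451, 0.0766]
orientation: [0.666, -0.666, 0.238, -0.237]
wrist_force: [1.1, 1.0, 0.2]
gripper_width: 0.318
```

>>> apply_moves --plan "0 -40 0 0 0 0 32; 0 -80 0 0 0 0 32; 0 -120 0 0 0 0 32; 0 -150 0 0 0 0 40; 0 -170 0 0 0 0 50"

```text
time_s: 12.85
eef_pos: [0.4336, -0.3463, 0.2499]
orientation: [0.666, -0.666, 0.236, -0.239]
wrist_force: [0.5, 0.2, -0.0]
gripper_width: 0.498
```

```bash
python3 - <<'E'
from h import *
f=frame("wrist");save(f,"w11.png")
plan(.49,-.018,.25,-7.2,60)
E
```

```text
at [ 0.4346 -0.3474  0.2522] yaw -39.3 F [ 1.6 -0.6  1.6] t 12.9 g 0.501 j [-0.04  0.35  0.83  1.86 -0.3   1.05  0.21]
total [-165.7    1.6  290. ] [ -0.  -32.1   0.5] rows 8
-20.7 0.2 36.3 -0.0 -4.0 0.1 60; -41.4 0.4 72.5 -0.0 -8.0 0.1 60; -62.1 0.6 108.8 -0.0 -12.0 0.2 60; -82.9 0.8 145.0 -0.0 -16.0 0.2 60; -103.6 1.0 181.3 -0.0 -20.1 0.3 60;
```

View pics/w11.png

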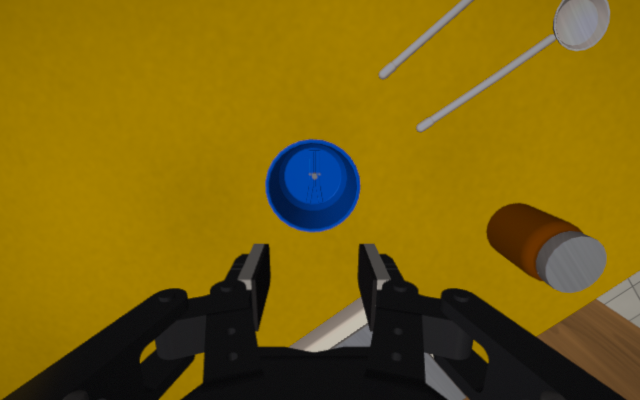

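The blue peg lies in the blue cup at (314,178). Now to the handle.

>>> apply_moves --plan "-21 0 36 0 -4 0 60; -42 0 72 0 -8 0 60; -62 0 109 0 -12 0 60; -83 0 145 0 -16 0 60; -104 0 181 0 -20 0 60"

```text
time_s: 13.4
eef_pos: [0.467, -0.1381, 0.247]
orientation: [0.698, -0.697, 0.117, -0.118]
wrist_force: [0.0, 0.4, 0.1]
gripper_width: 0.6
```

```bash
python3 - <<'E'
from h import *
plan(.49,-.018,.22,-7.2,50)
E
```

```text
at [ 0.467  -0.1381  0.247 ] yaw -19.1 F [0.  0.4 0.1] t 13.4 g 0.6 j [-0.4   0.19  0.7   2.01 -0.14  0.99  0.04]
total [-17.6  27.  121. ] [ -0.  -11.9   0.1] rows 3
-5.9 9.0 40.3 -0.0 -4.0 0.0 50; -11.8 18.0 80.6 -0.0 -7.9 0.0 50; -17.6 27.0 121.0 -0.0 -11.9 0.1 50;
```

>>> apply_moves --plan "-6 9 40 0 -4 0 50; -12 18 80 0 -8 0 50; -18 27 121 0 -12 0 50; -18 27 121 0 -12 0 50; -18 27 121 0 -12 0 50"

```text
time_s: 13.9
eef_pos: [0.4899, -0.019, 0.2195]
orientation: [-0.706, 0.706, -0.044, 0.044]
wrist_force: [-0.3, -0.9, 0.4]
gripper_width: 0.499
```

```bash
python3 - <<'E'
from h import *
plan(.49,-.018,.22,-7.2,50)
f=frame("wrist");save(f,"w12.png")
g=cams.grab_frame("scene");cv2.imwrite("pics/s12.png",g["img"][:,:,::-1])
E
```

```text
at [ 0.4899 -0.019   0.2195] yaw -7.2 F [-0.3 -0.9  0.4] t 13.9 g 0.499 j [-0.54  0.22  0.59  2.03 -0.15  0.93  0.  ]
total [-0.  -0.5  1. ] [ 0.  0. -0.] rows 1
-0.0 -0.5 1.0 0.0 0.0 -0.0 50;
```

View pics/w12.png

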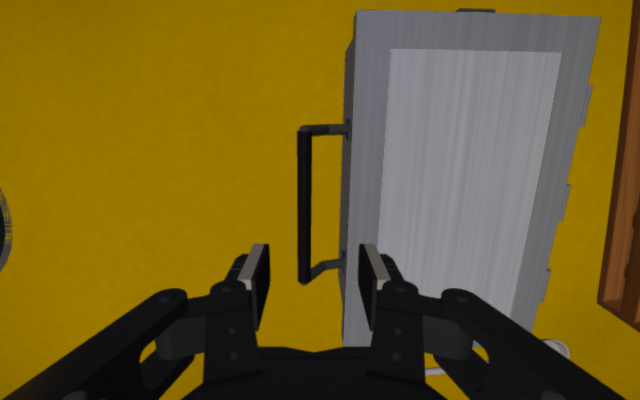

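```bash
python3 - <<'E'
from h import *
f=frame("wrist")
H=plane(f,[(305,131),(304.5,281)],.147);print("handle",H.round(4),H.mean(0).round(4),np.degrees(np.arctan2(*(H[0]-H[1])[:2])), np.linalg.norm(H[0]-H[1]))
C=plane(f,[(357,11),(600,17)],.126);print(C.round(4),np.degrees(np.arctan2(C[1,1]-C[0,1],C[1,0]-C[0,0])))
plan(*H.mean(0)[:2],.130,-7.2,45)
E
```

```text
handle [[ 0.4925  0.0374  0.147 ]
 [ 0.4771 -0.0721  0.147 ]] [ 0.4848 -0.0174  0.147 ] 7.984986082322783 0.110558363081692
[[0.5366 0.1095 0.126 ]
 [0.7017 0.0874 0.126 ]] -7.641009109144997
at [ 0.49   -0.021   0.2198] yaw -7.4 F [0.5 0.4 0.5] t 14.05 g 0.497 j [-0.54  0.22  0.59  2.03 -0.15  0.93  0.  ]
total [-5.8 89.8  2.9] [ 0.  -0.2  0. ] rows 3
-1.9 29.9 1.0 0.0 -0.1 0.0 45; -3.8 59.9 2.0 0.0 -0.1 0.0 45; -5.8 89.8 2.9 0.0 -0.2 0.0 45;
```

>>> apply_moves --plan "-3 0 2 0 0 0 27; -6 20 3 0 0 0 27; -6 35 3 0 0 0 27; -6 40 3 0 0 0 27; -6 40 3 0 0 0 27"

```text
time_s: 14.55
eef_pos: [0.4841, -0.0163, 0.179]
orientation: [-0.706, 0.706, -0.046, 0.045]
wrist_force: [0.2, -0.3, 0.3]
gripper_width: 0.27
```

```bash
python3 - <<'E'
from h import *
f=frame("wrist");save(f,"w13.png")
plan(.4848,-.0174,.131,-7.8,27)
E
```

```text
at [ 0.4846 -0.0162  0.1796] yaw -7.3 F [ 0.5 -0.4  0.7] t 14.6 g 0.265 j [-0.52  0.28  0.57  2.08 -0.2   0.84  0.04]
total [ 0.3 48.6 -1.1] [0.  0.5 0. ] rows 2
0.2 24.3 -0.6 0.0 0.2 0.0 27; 0.3 48.6 -1.1 0.0 0.5 0.0 27;
```

View pics/w13.png

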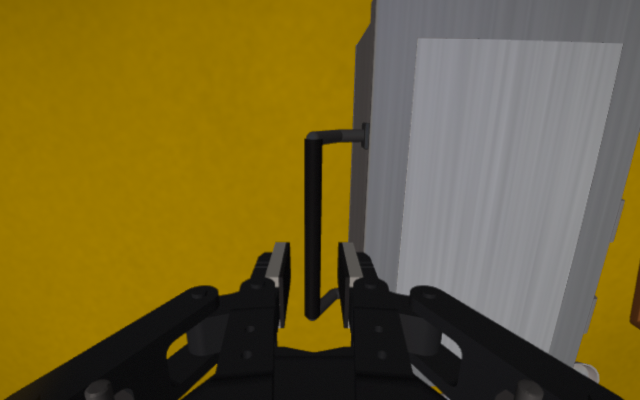

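The bar, at column 313 between rows 135 and 316, lies centred between the pads. I'll descend and close on it.

>>> apply_moves --plan "0 20 -1 0 0 0 27; 0 35 -1 0 0.5 0 27; 0 45 -1 0 0.5 0 27; 0 48 -1 0 0.5 0 27; 0 48 -1 0 0.5 0 27"

```text
time_s: 15.1
eef_pos: [0.4846, -0.0169, 0.1315]
orientation: [-0.705, 0.706, -0.048, 0.048]
wrist_force: [1.0, -0.4, -0.5]
gripper_width: 0.271
```

>>> apply_moves --plan "0 0 0 0 0 0 0; 0 0 0 0 0 0 0; 0 0 0 0 0 0 0; 0 0 0 0 0 0 0; 0 0 0 0 0 0 0" --newtons 50

```text
time_s: 15.6
eef_pos: [0.4833, -0.0166, 0.1319]
orientation: [0.706, -0.705, 0.049, -0.047]
wrist_force: [-5.2, 0.7, 5.7]
gripper_width: 0.094
```

```bash
python3 - <<'E'
from h import *
f=frame("wrist");save(f,"w14.png")
plan(.4848,-.0174,.131,-7.8,27)
for n in("scene","side"):
    g=frame(n);save(g,n+"14.png")
r,p=209.16,8.246
for t in range(0,64,3): print(t,round(207-r*np.cos(np.radians(p+t)),1),round(30-r*np.sin(np.radians(p+t)),1))
E
```

```text
at [ 0.4833 -0.0166  0.1319] yaw -7.7 F [-4.8  0.1  6.1] t 15.65 g 0.095 j [-0.49  0.36  0.54  2.11 -0.27  0.74  0.09]
total [ 1.6  0.9 -0.6] [-0.   0.1 -0.1] rows 1
1.6 0.9 -0.6 -0.0 0.1 -0.1 27; 
0 0.0 0.0
3 1.9 -10.8
6 4.3 -21.5
9 7.2 -32.0
12 10.8 -42.4
15 14.8 -52.6
18 19.4 -62.5
21 24.5 -72.2
24 30.1 -81.6
27 36.2 -90.7
30 42.7 -99.5
33 49.7 -107.9
36 57.2 -115.9
39 65.0 -123.6
42 73.2 -130.8
45 81.8 -137.6
48 90.8 -143.9
51 100.0 -149.7
54 109.6 -155.1
57 119.4 -159.9
60 129.5 -164.3
63 139.8 -168.1
```

View pics/w14.png

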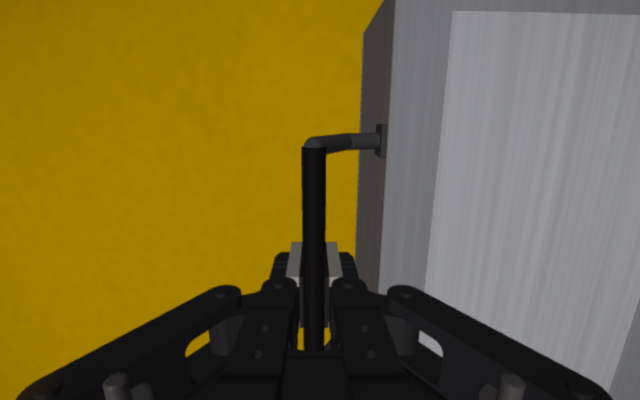

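View pics/scene14.png

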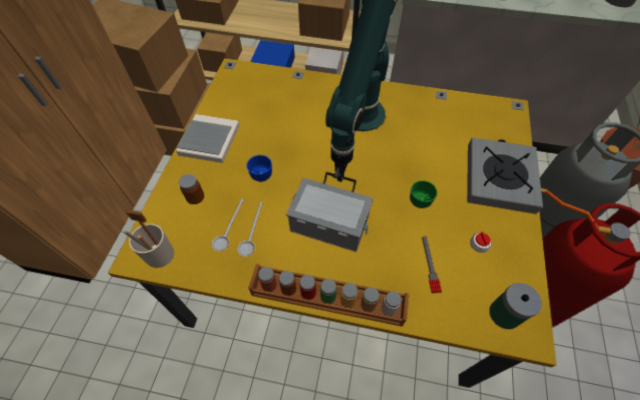

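View pics/side14.png

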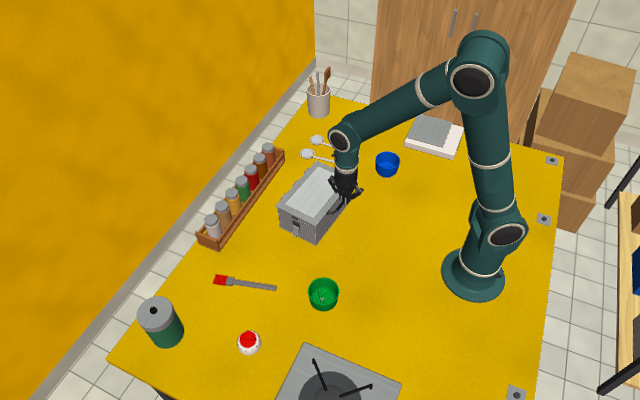

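>>> apply_moves --plan "1 -7 0 0 0 0 0; 3 -14 0 0 0 0 0; 4 -21 0 0 0 0 0; 7 -32 0 0 0 0 0; 11 -42 0 0 0 0 0"

```text
time_s: 16.25
eef_pos: [0.4934, -0.018, 0.1738]
orientation: [0.706, -0.705, 0.049, -0.046]
wrist_force: [-8.0, 1.3, -0.9]
gripper_width: 0.092
```

```bash
cat >> h.py <<'E'
def lid():
    s=bot.state();p=s["eef_pos"];g=p-rot(s["orientation"]).as_matrix()[:,1]*.015
    h=np.array([.6899,-.0455,.116]);c=np.array([.9907,-.1357,0])
    f=-(g-h)@c;z=g[2]-.116
    print(s["time_s"],p.round(4),"lid deg",np.degrees(np.arctan2(z,f))-8.246,"r",np.hypot(z,f),"F",s["wrist_force"].round(1),"g",round(s["gripper_width"],3))
E
python3 -c "
from h import *
lid()"
```

```text
16.25 [ 0.4934 -0.018   0.1738] lid deg 11.901856921439839 r 0.21127516789264078 F [-8.   1.3 -0.9] g 0.092
```

>>> apply_moves --plan "3 -10 0 0 0 0 0; 8 -20 0 0 0 0 0; 13 -30 0 0 0 0 0; 18 -39 0 0 0 0 0; 24 -48 0 0 0 0 0"

```text
time_s: 16.75
eef_pos: [0.5175, -0.0212, 0.2222]
orientation: [0.706, -0.705, 0.049, -0.046]
wrist_force: [-9.2, 1.3, 1.9]
gripper_width: 0.094
```

```bash
python3 - <<'E'
from h import *
lid();f=frame("scene");save(f,"s15.png",(230,110,450,270),3.5)
E
```

```text
16.75 [ 0.5175 -0.0212  0.2222] lid deg 26.602695536731133 r 0.21210890767926724 F [-9.2  1.3  1.9] g 0.094
```

View pics/s15.png

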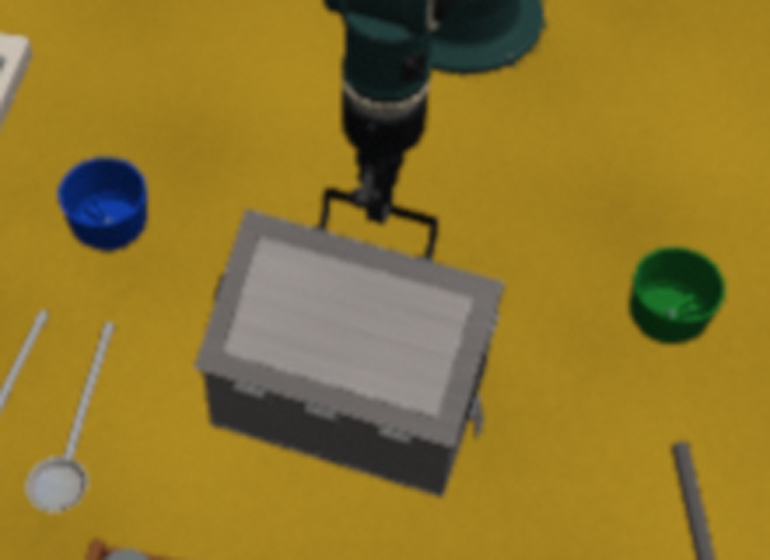

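The lid is rising with the handle, and both pegs are visible in their cups.

>>> apply_moves --plan "6 -9 0 0 0 0 0; 13 -17 0 0 0 0 0; 20 -25 0 0 0 0 0; 28 -33 0 0 0 0 0; 36 -40 0 0 0 0 0"

```text
time_s: 17.3
eef_pos: [0.553, -0.026, 0.2634]
orientation: [0.706, -0.705, 0.049, -0.046]
wrist_force: [-13.3, 2.2, 10.7]
gripper_width: 0.091
```

```bash
python3 -c "
from h import *
lid()"
```

```text
17.3 [ 0.553  -0.026   0.2634] lid deg 41.35637044292703 r 0.2132414820602933 F [-13.3   2.2  10.7] g 0.091
```

>>> apply_moves --plan "7 -8 0 0 0 0 0; 16 -15 0 0 0 0 0; 25 -21 0 0 0 0 0; 35 -26 0 0 0 0 0; 45 -31 0 0 0 0 0"

```text
time_s: 17.8
eef_pos: [0.6003, -0.0325, 0.2947]
orientation: [0.706, -0.705, 0.047, -0.048]
wrist_force: [-6.0, 1.0, 5.2]
gripper_width: 0.091
```

```bash
python3 - <<'E'
from h import *
lid();f=frame("scene");save(f,"s16.png",(230,110,450,270),3.5);f=frame("side");save(f,"d16.png",(220,80,420,270),3)
E
```

```text
17.8 [ 0.6003 -0.0325  0.2947] lid deg 56.68911887866468 r 0.2137900985786302 F [-6.   1.   5.2] g 0.091
```

View pics/s16.png

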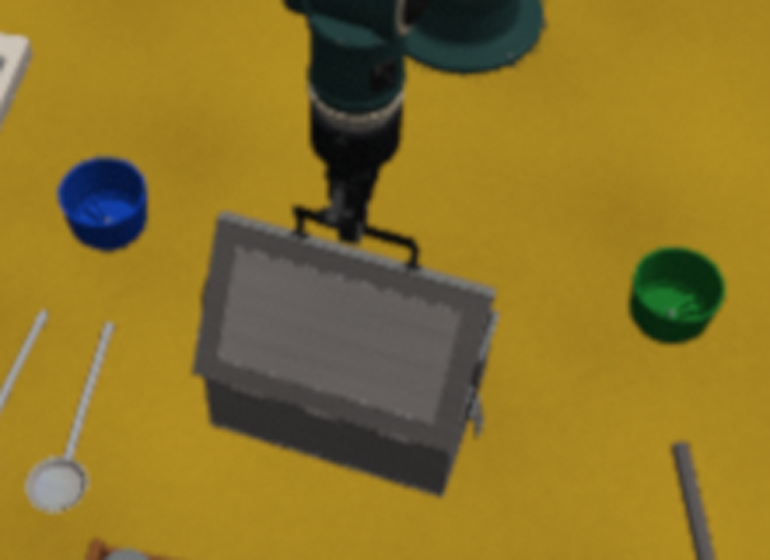

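View pics/d16.png

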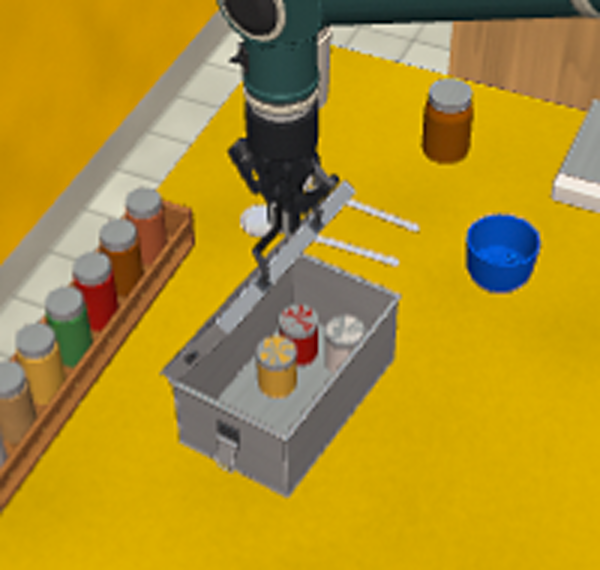

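>>> apply_moves --plan "4 -2 0 0 0 0 0; 8 -4 0 0 0 0 0; 10 -5 0 0 0 0 0; 10 -5 0 0 0 0 0; 10 -5 0 0 0 0 0"

```text
time_s: 18.4
eef_pos: [0.6105, -0.0339, 0.2995]
orientation: [0.706, -0.705, 0.047, -0.049]
wrist_force: [-3.5, 0.5, 5.4]
gripper_width: 0.09
```

>>> apply_moves --plan "0 0 0 0 0 0 0; 0 0 0 0 0 0 0; 0 0 0 0 0 0 0; 0 0 0 0 0 0 0; 0 0 0 0 0 0 0"

```text
time_s: 18.9
eef_pos: [0.6105, -0.0338, 0.2995]
orientation: [0.706, -0.705, 0.047, -0.049]
wrist_force: [-4.2, 0.3, 4.9]
gripper_width: 0.091
```

```bash
python3 - <<'E'
from h import *
lid();f=frame("scene");save(f,"s17.png",(230,110,450,270),3.5);g=frame("side");save(g,"d17.png",(220,100,420,240),4)
save(f,"s17f.png")
# expected lid front-edge corners (top face) vs angle, projected
h=np.array([.6899,-.0455,.116]);c=np.array([.9907,-.1357,0]);y=np.array([.1357,.9907,0]);z=np.array([0,0,1])
for t in(53,57,60,63,67):
    a=np.radians(t);P=[h-c*(.173*np.cos(a)-.01*np.sin(a))+z*(.173*np.sin(a)+.01*np.cos(a))+y*s*.134 for s in(-1,1)]
    print(t,"scene crop",((proj(f,P)-[230,110])*3.5).round(0).tolist(),"side crop",((proj(g,P)-[220,100])*4).round(0).tolist())
E
```

```text
18.9 [ 0.6105 -0.0338  0.2995] lid deg 59.7286246584034 r 0.214138513729691 F [-4.2  0.3  4.9] g 0.091
53 scene crop [[220.0, 209.0], [494.0, 288.0]] side crop [[468.0, 167.0], [297.0, 358.0]]
57 scene crop [[215.0, 214.0], [492.0, 293.0]] side crop [[458.0, 158.0], [286.0, 348.0]]
60 scene crop [[211.0, 217.0], [490.0, 297.0]] side crop [[450.0, 151.0], [277.0, 340.0]]
63 scene crop [[208.0, 221.0], [488.0, 302.0]] side crop [[442.0, 144.0], [268.0, 333.0]]
67 scene crop [[203.0, 227.0], [485.0, 309.0]] side crop [[431.0, 136.0], [256.0, 324.0]]
```

View pics/s17.png

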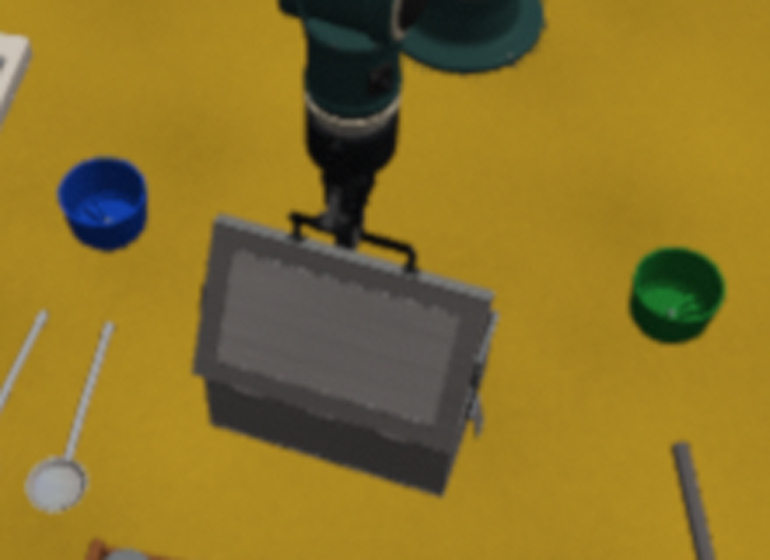

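View pics/d17.png

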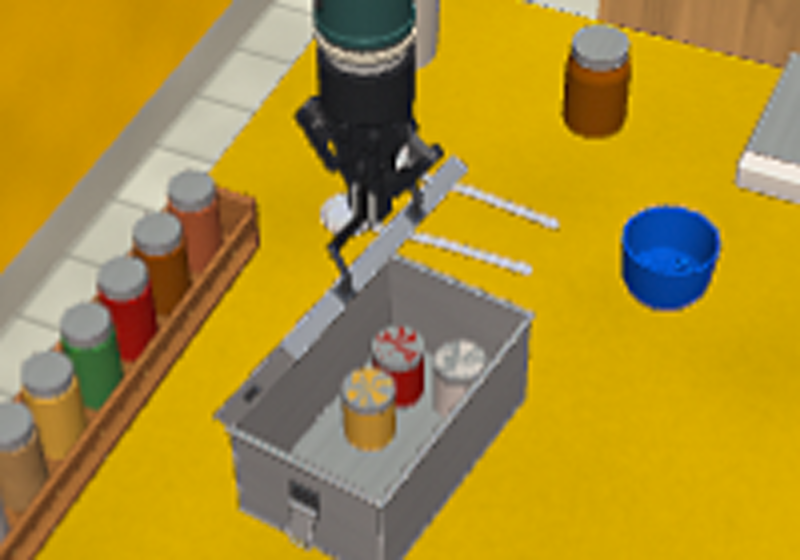

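View pics/s17f.png

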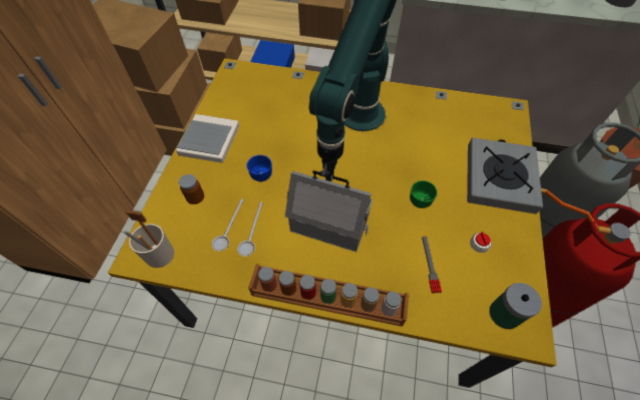

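The cameras put the front-edge corners at about (215,217) and (492,293), which is roughly 57–58°, against 59.7° from the arm pose. I'll nudge it up 1.5° so both estimates sit near 60°.

>>> apply_moves --plan "2 -1 0 0 0 0 0; 4 -2 0 0 0 0 0; 5 -2 0 0 0 0 0; 5 -2 0 0 0 0 0; 5 -2 0 0 0 0 0"

```text
time_s: 19.5
eef_pos: [0.6151, -0.0344, 0.3013]
orientation: [0.706, -0.705, 0.047, -0.049]
wrist_force: [-6.0, 1.1, 9.1]
gripper_width: 0.092
```

>>> apply_moves --plan "0 0 0 0 0 0 0; 0 0 0 0 0 0 0; 0 0 0 0 0 0 0; 0 0 0 0 0 0 0; 0 0 0 0 0 0 0"

```text
time_s: 20.0
eef_pos: [0.6151, -0.0345, 0.3013]
orientation: [0.706, -0.705, 0.047, -0.049]
wrist_force: [-5.1, 1.6, 8.1]
gripper_width: 0.091
```

```bash
python3 - <<'E'
from h import *
lid()
f=frame("scene");save(f,"s18.png",(230,110,450,270),3.5)
for nm,lo,hi,z in(("green",(45,100,40),(80,255,255),.04),("blue",(105,120,40),(130,255,255),.04)):
    for s,c,m in blobs(f,lo,hi,300): print(nm,s,c)
E
```

```text
20.0 [ 0.6151 -0.0345  0.3013] lid deg 61.05678364869741 r 0.21412560196006467 F [-5.1  1.6  8.1] g 0.091
green [411, 181, 26, 26, 493] [423.3, 192.6]
blue [251, 40, 43, 27, 862] [273.9, 53.4]
blue [247, 156, 25, 25, 484] [259.4, 167.4]
```

View pics/s18.png

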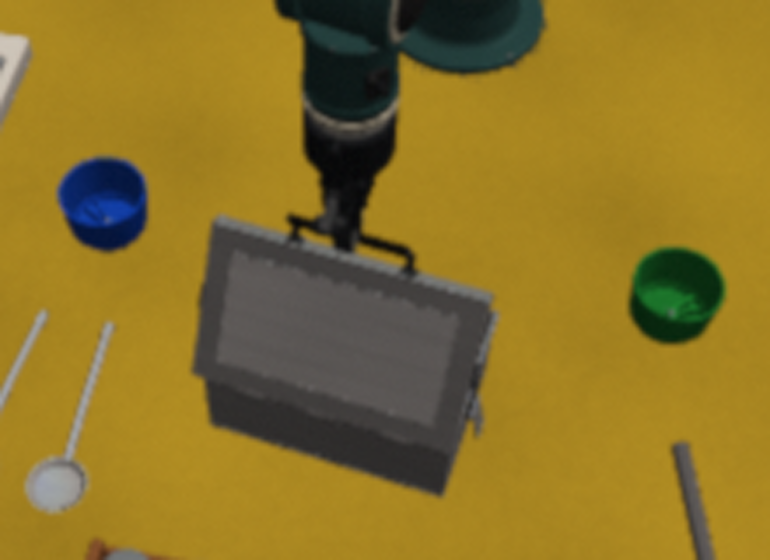

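The lid is steady at roughly 60°, the cups haven't moved, and both pegs are inside them. Handing in.

```bash
python3 -c "
from workcell import ticket
print(ticket.job_done())"
```

```text
the job is handed in; nothing more can be done
None
```

I put the green peg in the green cup and the blue peg in the blue cup while the lid was still shut. Then I lifted the lid by its handle and handed in at 20 s with the gripper still holding it at about 60°.

**Lid angle:** the arm pose gave 61°. The last camera check of the lid's corners, made just before a final nudge of about 1.5°, read about 57–58°, against 59.7° from the arm pose then. So the two disagree by about 2°, and both fall well inside the 7° tolerance.

**Hold:** the pose did not change over the last 0.5 s. The wrist force was about 10 N and the gripper was closed on the bar at 50 N.

**Pegs and cups:** the last scene picture shows each peg inside its own cup, and both cups upright where they started.

**Bystanders:** I only checked these by eye. The timer and jar look unmoved in the full picture taken just before the final nudge, and the spoons and brush also look unmoved in the pictures.

**Other disagreement:** during the swing, the handle measured up to 5 mm farther from the hinge than expected. That is probably a hinge-position or grasp-depth error. It only caused a small sideways force, at most about 17 N.

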